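# Part a press-fit sensor housing with a pry wedge

### The arm

A 6-joint arm with a two-finger parallel gripper is mounted at the origin on a cart in front of the work surface, level with it; the furniture and walls round the work are solid. World frame = base frame: x ahead of the robot, y to its left, z up, the work surface at z = 0. Lengths are in m, angles in degrees, forces in N, time in s.
With the tool pointing down it reaches from about 0.35 to 0.975 m from the base axis. Payload 7.1 kg.
Tool frame: the origin (TCP) lies midway between the tips of the shut fingers; the grasp point (between the pads) lies 19 mm behind it (bot.pinch_z is the distance from the TCP to the grasp point, in m); z points along the fingers, y is the line along which they close (so a half turn about z gives the same grasp; the last joint's range is limited). The gripper opens to 88 mm and grips with 3 to 60 N. Pads are 20 mm wide; open, the fingers measure 115 mm over their backs; the gripper's body (75 mm by 178 mm) begins 61 mm behind the grasp point.
Start: joints at [64.057, 24.242, 93.386, -0, 62.372, -1.089], TCP at [0.263, 0.567, 0.223] pointing down, gripper open.
Joint ranges: [-172.04, 172.04], [-51.8, 120.97], [4.93, 147.93], [-75.15, 255.16], [6.16, 154.13], [-145.62, 145.62]. Speed limits (degrees/s): [136.94, 136.94, 172.46, 180, 180, 180].

### API

Orientations are given as a 3x3 rotation matrix whose columns are the frame's x, y, z axes.
In Python, from workcell import bot, viewer gives the robot as it stands.
- The arm moves only by the tool move_arm, never from a script. Its argument "series" is a list of rows, each a list of 3 entries, a list of its own where there are three numbers: the opening, from 0 (shut) to 1 (fully open), then the shift along the world's x, y, z in mm, then the turn, a rotation vector about the world's x, y, z in degrees. In form: [[gripper, [x, y, z], [wx, wy, wz]], ...]. A call has 1 to 10 rows; each row shifts and turns the commanded pose from where the row before left it; what a row does not reach is not made up. A row lasts 1/12 s, in which the tool goes at most 41.7 mm and 7.16 degrees, less where a joint would pass 70% of its speed; a pose out of reach is approached as far as the arm can. A call is refused whole if a number of a shift passes 41.7 or a number of a turn 7.16, either way. A call with a gripper value outside its range is refused whole. The fingers move at their own pace and stop on an object; the grip force is fixed at half the most. Time passes only in rows, so rows that do not move let the fingers close. It gives the time, the measured TCP pose, the force, the opening and the grip force at its end, in the units of the state.
- bot.read_state(): the state, without advancing time (a new reading comes with each control period).
- viewer.get_image(name): name is "scene" or "top" or "wrist"; returns a dict with "pixels" (480x640x3 uint8, red, green, blue), "camera_matrix" (3x3 intrinsics, pixels), "camera_from_world" (4x4, takes a point from world to camera coordinates); the wrist camera has in their place "tool_from_camera" (4x4, takes a point from camera to tool coordinates, whose origin is the TCP and whose axes are the flange's). Camera axes: x right, y down, z forward; pixel columns grow to the right and rows downward; lengths in m; the calibration is good to about 2 mm. A picture is of the moment at which its call begins: read the wrist's pose just before it. There is no depth.
- bot.close_job(): hands the job in; it is judged then, once.
The state is a dict: "t": time; "joint_positions": joint angles; "qvel": joint speeds; "joint_torque": joint torques, N m; "tool_pos": TCP position; "eef_rot": TCP orientation; "wrist_force": force on the tool from outside, world axes, zero at the start; "wrist_torque": the same for the moment, N m; "opening": opening from 0.0 (shut) to 1.0 (fully open); "gripper_force": force on a finger pad.
Only numpy, scipy, OpenCV 4.12 (cv2) and the standard library are available. Lean on these libraries where they do the work, as an engineer would, in place of code of your own. Each camera call takes 0.05 s, during which the arm holds its last target. There are 200 camera calls.

### The job

Open the press-fit sensor housing in the aluminium cradle: push the orange plastic pry wedge straight down into the pry recess at one end of the seam until its shoulder is down on the housing, draw it out, then do the same at the other end, so that the grey cover has come off evenly and stands parallel to the blue half. Then put the orange wedge back in its slot in the white stand and let go. Leave the steel wedge, which would mark the plastic, in its slot, and do not touch the housing with the gripper.

Things in the scene. Friction and masses are not known exactly. Their poses are not given: they have to be found in the camera images.
- pry_wedge: Loose orange plastic wedge, 122 mm tall, 90 g, blade down in a slot of the white stand. Origin: middle of the tip edge, z up. Blade z 0 to 60: 20 wide (y), thickness (x) tapers evenly from 4 at the tip to 26; half turn = same. Shoulder z 60 to 66, 54 (x) x 26 (y). Square 22 mm grip above, z 66 to 121: grasp it at z 95 to 105, best across x, its faces lie along x and y.
- steel_wedge: Loose steel wedge of the same shape and size as the orange one, dark grey grip, in the other slot of the stand, its top 132 mm above the table: lift the orange one's tip over that before going sideways. Not to be used. Origin and axes as for the orange one.
- wedge_stand: Fixed white block, 70 (x) x 130 (y) x 70 (z) mm, two through slots 35 (x) x 29 (y) centred at x = 0, y = +35 and -35. Origin: centre of its underside, on the table. A wedge in a slot has its axes along the stand's and its shoulder on the stand's top, so its tip is 10 mm above the table. Which wedge is in which slot varies.
- housing: Housing, blue half screwed in an aluminium cradle plate (124 x 170 x 12 mm) fixed to the table. Origin on the table under mid seam; x: the way the grey cover comes off, y along the seam, z up. 150 (y) x 90 (x) mm, top 82 above the table, seam at x = 0. The cover swings out about whichever end is still seated, at most about 15 mm an end, and stays where it is left.
- recess_left (a point): Middle of the +y pry recess at the housing's top: housing x = 0, y = +54, z = 82 mm; axes of the housing. The recess is open at the top and end face, y 34 to 75, floor at z 22; at the top x -14.5 to +8.5, narrowing to x -3.5 to +2.5. A wedge goes in upright here, wedge x along x; pushed with 5 to 20 N to tip height 22 mm over the table its shoulder is down and that end is about 8 mm open.
- recess_right (a point): The same recess at the -y end: housing x = 0, y = -54, z = 82 mm; y -34 to -75. Same shape and axes.
- cover_left (a point): Point on the grey cover's seam face, top edge, at the +y end (housing y = +54 mm). Its x in the housing's frame is the opening of that end, 0 while pressed together. Axes: the cover's, parallel to the housing's at the start.
- cover_right (a point): The same point of the cover at the -y end (housing y = -54 mm).

How it is judged (in metres and radians):
On the way, in this order (a step that is already met when the one before it is completed fails the run):
1. one end of the seam is open by more than 4 mm (x of any of cover_left, cover_right in the frame of housing above 0.004 m), for 0.2 s.
2. both ends of the seam are open by more than 4 mm (x of each of cover_left, cover_right in the frame of housing above 0.004 m), for 0.2 s.
At the end, for the whole second after the job is handed in: Both ends of the cover are more than 4 mm off the seam, the cover is parallel to the blue half within 4 degrees, and the orange wedge stands released and at rest in its slot of the stand: upright within 10 degrees, within 12 mm of the stand's centre line and 10 mm of fully down (all of step 2 and angle between the x axis of cover_left and the x axis of housing, either way round below 0.07 rad and angle between pry_wedge's own z axis and vertical below 0.17 rad and z of pry_wedge in the frame of wedge_stand below 0.02 m and x of pry_wedge in the frame of wedge_stand between -0.012 and 0.012 m and y of pry_wedge in the frame of wedge_stand between -0.05 and 0.05 m and linear speed of pry_wedge below 0.02 m/s); the robot touches nothing.
It fails at once if the steel wedge is moved by more than 20 mm (distance of steel_wedge from where it was at the start of the episode above 0.02 m).
It fails at once if the gripper or arm pushes on the housing (contact force between any of the fingers, the arm and housing above 3 N).
It also fails if it takes over 58 s, if anything falls off the work surface, if the arm or the gripper's body presses on something with over 40 N, if the wrist force passes 120 N, or if a joint passes its speed limit or range.

## Working session

There is one attempt and no reset: what is moved stays moved. The work goes in short steps, Python scripts to look and compute and a tool call to move; the robot and the scene stay as the last step left them, time stands still between calls to the robot, and variables do not carry over. Pictures are saved under pics/ and viewed, at most 10 in all, crops included, and the job is handed in when it is done.

Besides the shell and the picture viewer there is one more tool, called after "Emit:" as name(argument=value, ...), one argument or row to a line, values as JSON. move_arm: Moves the arm, as the interface text tells. Its arguments: {"type":"object","properties":{"series":{"type":"array","items":{"type":"array"}}},"required":["series"]}

```bash
mkdir -p pics; ls
python3 - <<'E'
from workcell import bot, viewer
import cv2,numpy as np
s=bot.read_state();print(s['t'],s['tool_pos'],s['eef_rot'],s['opening'],bot.pinch_z)
for n in ['top','scene']:
    d=viewer.get_image(n);cv2.imwrite(f'pics/{n}.png',d['pixels'][:,:,::-1])
    np.savez(f'{n}.npz',**d);print(d['camera_matrix'],d['camera_from_world'])
E
```

```text
pics
0.0 [0.26241579 0.56662433 0.22191565] [[-9.07392376e-01  4.20284024e-01 -6.44447559e-04]
 [ 4.20284517e-01  9.07391374e-01 -1.34891774e-03]
 [ 1.78375828e-05 -1.49484900e-03 -9.99998883e-01]] 0.9982428467093849 0.0187
[[483.96339685   0.         310.86726915]
 [  0.         483.96339685 243.44149847]
 [  0.           0.           1.        ]] [[-0.01580109 -0.99984198  0.00814504  0.01474633]
 [-0.99611028  0.01503483 -0.08682313  0.4470019 ]
 [ 0.08668695 -0.00948526 -0.99619045  0.89428262]
 [ 0.          0.          0.          1.        ]]
[[459.91030876   0.         322.32664014]
 [  0.         459.91030876 242.33595699]
 [  0.           0.           1.        ]] [[-0.77311821 -0.63389517  0.02156729  0.35176053]
 [-0.3519184   0.40042481 -0.84605757  0.22852706]
 [ 0.52767572 -0.66169244 -0.53265509  0.66064012]
 [ 0.          0.          0.          1.        ]]
```

View pics/top.png

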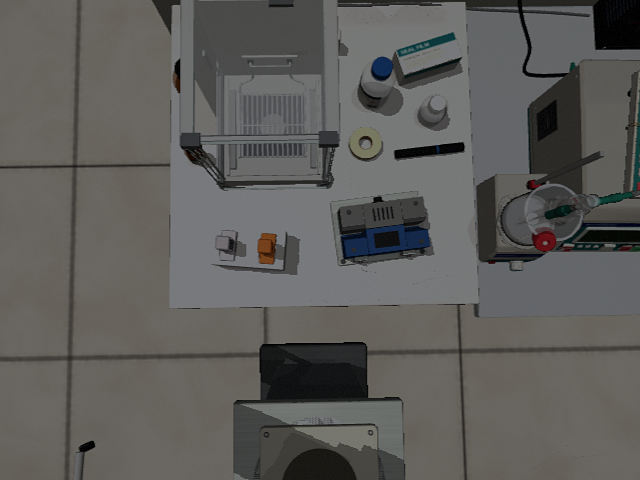

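View pics/scene.png

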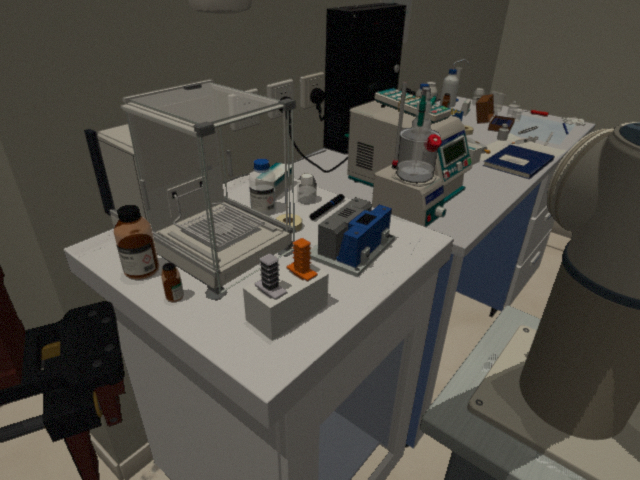

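The top view shows the white stand at about (250,250): the steel wedge is in the left slot at (227,243) and the orange in the right slot at (267,245). The housing is at (385,230), with its grey cover on the far (+x) side. The scene view agrees.

```bash
cat > h.py <<'E'
import numpy as np,cv2
def ray(d,uv,z,T=None):
    """pixel(s) -> world points on plane z; T=world_from_camera"""
    K=d['camera_matrix']; T=np.linalg.inv(d['camera_from_world']) if T is None else T
    uv=np.atleast_2d(np.asarray(uv,float)); r=(np.c_[uv,np.ones(len(uv))]@np.linalg.inv(K).T)@T[:3,:3].T
    return T[:3,3]+r*((z-T[2,3])/r[:,2])[:,None]
def wrist(bot,viewer):
    s=bot.read_state(); d=viewer.get_image('wrist'); W=np.eye(4); W[:3,:3]=s['eef_rot']; W[:3,3]=s['tool_pos']
    return d,W@d['tool_from_camera']
E
python3 - <<'E'
from h import *
d=np.load('top.npz'); im=d['pixels']
hsv=cv2.cvtColor(im,cv2.COLOR_RGB2HSV)
o=cv2.inRange(hsv,(5,150,60),(20,255,255));b=cv2.inRange(hsv,(100,130,40),(125,255,255))
b[:180]=0;b[280:]=0;b[:,:320]=0;b[:,450:]=0
for n,m,z in(('o',o,.1),('b',b,.082)):
    c=max(cv2.findContours(m,0,2)[0],key=cv2.contourArea);r=cv2.minAreaRect(c);print(n,r,ray(d,cv2.boxPoints(r),z).round(4).tolist())
c=cv2.resize(im[180:290,200:450],None,fx=3.2,fy=3.2,interpolation=cv2.INTER_CUBIC);cv2.imwrite('pics/crop.png',np.clip(c.astype(int)*2,0,255)[:,:,::-1])
print(ray(d,[[267,242]],.131),ray(d,[[385,228]],.082))
E
```

```text
o ((265.8724365234375, 248.0310516357422), (16.359960556030273, 29.979419708251953), 4.763641834259033) [[0.4092, 0.1023, 0.1], [0.4606, 0.0977, 0.1], [0.4578, 0.0697, 0.1], [0.4064, 0.0744, 0.1]]
b ((385.96746826171875, 238.91726684570312), (25.005573272705078, 84.80338287353516), 82.56858825683594) [[0.4611, -0.0473, 0.082], [0.4784, -0.1965, 0.082], [0.4343, -0.2006, 0.082], [0.4173, -0.052, 0.082]]
[[0.44095486 0.08148384 0.131     ]] [[ 0.46710853 -0.12283901  0.082     ]][ WARN:0@0.035] global loadsave.cpp:1063 imwrite_ Unsupported depth image for selected encoder is fallbacked to CV_8U.
```

View pics/crop.png

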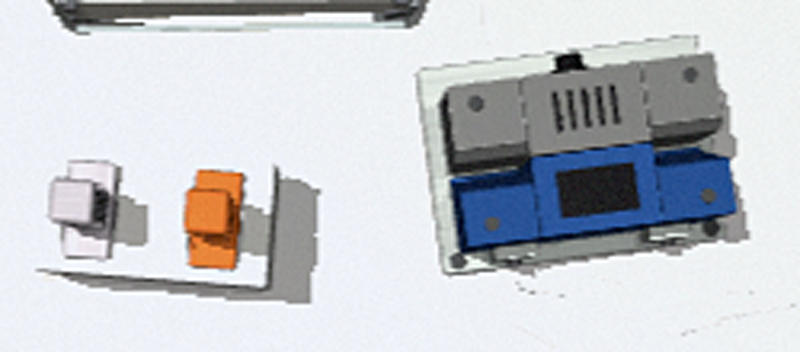

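The crop shows the housing with the cover on the +x side, yaw about +7°. The stand yaw is about -5°, and the orange wedge's top is near (0.44, 0.08). Next I check clearance to the glass balance and the wrist camera's geometry.

Run:
```python
from h import *
from workcell import bot,viewer
d=np.load('top.npz');s=np.load('scene.npz')
# balance: top front corner posts, by two views: top (329,138)/(189,138), scene (207,127)/(287,103)
def tri(a,b):
    P=[x['camera_matrix']@x['camera_from_world'][:3] for x in(d,s)]
    X=cv2.triangulatePoints(P[0],P[1],np.array(a,float)[:,None],np.array(b,float)[:,None])[:,0];return X[:3]/X[3]
print(tri((189,140),(207,127)),tri((329,138),(287,103)),ray(d,[[275,187]],0.02))
w=viewer.get_image('wrist');print(w['tool_from_camera'].round(4),w['camera_matrix'])
```

```text
[0.55467478 0.16298823 0.3182734 ] [ 0.55737426 -0.01570557  0.31635896] [[0.55605777 0.07445481 0.02      ]]
[[ 1.000e-03 -9.642e-01 -2.653e-01  7.290e-02]
 [ 1.000e+00  1.000e-03  3.000e-04 -0.000e+00]
 [-0.000e+00 -2.653e-01  9.642e-01 -1.624e-01]
 [ 0.000e+00  0.000e+00  0.000e+00  1.000e+00]] [[362.5151375    0.         319.15127331]
 [  0.         362.5151375  244.02657422]
 [  0.           0.           1.        ]]
```

Emit:
move_arm(
  series=[
    [1,[10,-32,2],[0,0,-5]],
    [1,[10,-32,2],[0,0,-5]],
    [1,[10,-32,2],[0,0,-5]],
    [1,[10,-32,2],[0,0,-5]],
    [1,[10,-32,2],[0,0,-5]],
    [1,[10,-32,2],[0,0,-5]],
    [1,[10,-32,2],[0,0,-5]],
    [1,[10,-32,2],[0,0,-5]],
    [1,[10,-32,2],[0,0,-5]],
    [1,[10,-32,2],[0,0,-5]],
  ],
)

```text
t: 0.98
tool_pos: [0.3627, 0.2455, 0.2427]
eef_rot: [[-0.257, 0.966, 0.0], [0.966, 0.257, -0.0], [-0.0, -0.0, -1.0]]
wrist_force: [0.9, 0.2, 0.2]
opening: 1.002
gripper_force: 0.0
```

Emit:
move_arm(
  series=[
    [1,[13,-32,2],[0,0,-5]],
    [1,[13,-32,2],[0,0,-5]],
    [1,[13,-32,2],[0,0,-5]],
    [1,[13,-32,2],[0,0,-5]],
    [1,[5,-15,0],[0,0,0]],
    [1,[0,0,0],[0,0,0]],
    [1,[0,0,0],[0,0,0]],
  ],
)

```text
t: 1.57
tool_pos: [0.4196, 0.1036, 0.2505]
eef_rot: [[0.087, 0.996, -0.0], [0.996, -0.087, 0.0], [0.0, -0.0, -1.0]]
wrist_force: [0.1, -0.5, 0.1]
opening: 0.998
gripper_force: 0.0
```

Run:
```python
from h import *
from workcell import bot,viewer
d,T=wrist(bot,viewer);s=bot.read_state();print(s['t'],s['tool_pos'],s['eef_rot'].round(3),s['joint_positions'])
np.savez('w1.npz',T=T,**d)
cv2.imwrite('pics/w1.png',d['pixels'][:,:,::-1])
```

```text
1.6167 [0.41936005 0.1042421  0.250507  ] [[ 0.085  0.996 -0.001]
 [ 0.996 -0.085  0.   ]
 [ 0.    -0.001 -1.   ]] [1.23668457e+01 5.45853835e+00 1.15028436e+02 2.33771115e-02
 5.95409836e+01 1.72477789e+01]
```

View pics/w1.png

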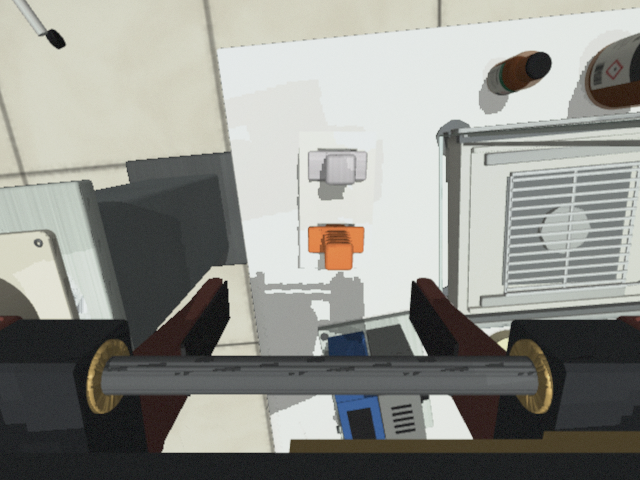

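The wrist view shows the orange shoulder at about (308–364, 226–254), its grip top at (338,258), the steel wedge at (338,166), and the stand's left edge at u≈300.

Run:
```python
from h import *
d=np.load('w1.npz');T=d['T'];im=d['pixels']
hsv=cv2.cvtColor(im,cv2.COLOR_RGB2HSV)
o=cv2.inRange(hsv,(5,150,60),(20,255,255));c=max(cv2.findContours(o,0,2)[0],key=cv2.contourArea)[:,0]
print(cv2.boundingRect(c))
V=hsv[:,:,2]
for r in (228,234,240,250,262,266): print(r,np.where(o[r])[0][[0,-1]],ray(d,[[x,r] for x in np.where(o[r])[0][[0,-1]]],.076 if r<245 else .131,T)[:,:2].round(4).tolist())
for u in (312,318,338,360): q=np.where(o[:,u])[0];print(u,q[[0,-1]],ray(d,[[u,q[0]]],.076,T)[0,:2].round(4),ray(d,[[u,q[-1]]],.076,T)[0,:2].round(4),ray(d,[[u,q[-1]]],.131,T)[0,:2].round(4))
print(V[236:274,338])
```

```text
(308, 225, 56, 45)
228 [309 362] [[0.4092, 0.1002], [0.4595, 0.0959]]
234 [309 362] [[0.4086, 0.0944], [0.4591, 0.09]]
240 [309 362] [[0.4081, 0.0885], [0.4588, 0.0841]]
250 [309 362] [[0.4102, 0.0944], [0.4529, 0.0907]]
262 [325 351] [[0.4222, 0.0831], [0.4434, 0.0813]]
266 [326 351] [[0.4228, 0.0796], [0.4432, 0.0778]]
312 [227 251] [0.4121 0.1009] [0.4099 0.0772] [0.4125 0.0933]
318 [227 251] [0.4178 0.1005] [0.4157 0.0767] [0.4173 0.0929]
338 [225 268] [0.4369 0.1008] [0.4338 0.0577] [0.4325 0.077 ]
360 [227 251] [0.4576 0.097 ] [0.4563 0.0733] [0.4513 0.09  ]
[114 141 143 113 141 140 119 155 193 210 218 223 223 221 223 222 223 222
 222 223 221 222 223 222 222 222 222 223 223 222 222 223 215 191 209 209
 158 157]
```

Emit:
move_arm(
  series=[
    [1,[14,-17,0],[0,0,0]],
    [1,[0,0,-30],[0,0,0]],
    [1,[0,0,-35],[0,0,0]],
    [1,[0,0,-35],[0,0,0]],
    [1,[0,0,-35],[0,0,0]],
    [1,[0,0,-22],[0,0,0]],
    [1,[0,0,0],[0,0,0]],
    [0,[0,0,0],[0,0,0]],
    [0,[0,0,0],[0,0,0]],
    [0,[0,0,0],[0,0,0]],
  ],
)

```text
t: 2.45
tool_pos: [0.4349, 0.0878, 0.0952]
eef_rot: [[0.084, 0.996, 0.003], [0.996, -0.084, 0.001], [0.001, 0.003, -1.0]]
wrist_force: [-0.3, 0.1, -0.7]
opening: 0.806
gripper_force: 0.0
```

Emit:
move_arm(
  series=[
    [0,[0,0,0],[0,0,0]],
    [0,[0,0,0],[0,0,0]],
    [0,[0,0,0],[0,0,0]],
    [0,[0,0,0],[0,0,0]],
  ],
)

```text
t: 2.78
tool_pos: [0.434, 0.0871, 0.0942]
eef_rot: [[0.085, 0.996, 0.001], [0.996, -0.085, 0.0], [0.0, 0.001, -1.0]]
wrist_force: [0.1, 0.4, 0.2]
opening: 0.506
gripper_force: 0.0
```

Emit:
move_arm(
  series=[
    [0,[0,0,0],[0,0,0]],
    [0,[0,0,0],[0,0,0]],
    [0,[0,0,0],[0,0,0]],
    [0,[0,0,0],[0,0,0]],
    [0,[0,0,0],[0,0,0]],
    [0,[0,0,0],[0,0,0]],
  ],
)

```text
t: 3.28
tool_pos: [0.4337, 0.0871, 0.0936]
eef_rot: [[0.085, 0.996, -0.0], [0.996, -0.085, -0.0], [-0.0, -0.0, -1.0]]
wrist_force: [0.1, -0.3, 1.5]
opening: 0.25
gripper_force: 30.0
```

Emit:
move_arm(
  series=[
    [0,[0,0,15],[0,0,0]],
    [0,[0,0,35],[0,0,0]],
    [0,[0,0,35],[0,0,0]],
    [0,[0,0,35],[0,0,0]],
    [0,[0,0,35],[0,0,0]],
    [0,[0,-32,0],[0,0,2]],
    [0,[0,-36,0],[0,0,2]],
    [0,[0,-36,0],[0,0,2]],
    [0,[0,-36,0],[0,0,2]],
    [0,[0,-36,0],[0,0,2]],
  ],
)

```text
t: 4.12
tool_pos: [0.4331, -0.0903, 0.2486]
eef_rot: [[-0.092, 0.996, -0.0], [0.996, 0.092, 0.0], [0.0, -0.0, -1.0]]
wrist_force: [0.3, -0.6, -1.5]
opening: 0.247
gripper_force: 30.0
```

Emit:
move_arm(
  series=[
    [0,[0,-36,0],[0,0,2]],
    [0,[0,-36,0],[0,0,0]],
    [0,[0,-36,0],[0,0,0]],
    [0,[0,0,0],[0,0,0]],
    [0,[0,0,0],[0,0,0]],
  ],
)

```text
t: 4.53
tool_pos: [0.4332, -0.1983, 0.2482]
eef_rot: [[-0.121, 0.993, -0.001], [0.993, 0.121, 0.001], [0.001, -0.001, -1.0]]
wrist_force: [-0.1, 0.4, -1.6]
opening: 0.253
gripper_force: 30.0
```

Run:
```python
from h import *
from workcell import bot,viewer
d,T=wrist(bot,viewer);s=bot.read_state();print(s['t'],s['tool_pos'],s['eef_rot'].round(3),s['joint_positions'],s['wrist_force'])
np.savez('w2.npz',T=T,**d)
cv2.imwrite('pics/w2.png',np.clip(d['pixels'][:,:,::-1].astype(int)*1.6,0,255).astype(np.uint8))
```

```text
4.5833 [ 0.43303411 -0.19702366  0.24814894] [[-0.122  0.992 -0.001]
 [ 0.992  0.122  0.001]
 [ 0.001 -0.001 -1.   ]] [-2.59106981e+01  9.70561876e+00  1.10306520e+02  2.23565453e-02
  6.00718083e+01 -3.29522191e+01] [ 0.06552072 -0.43592235 -0.80993021]
```

View pics/w2.png

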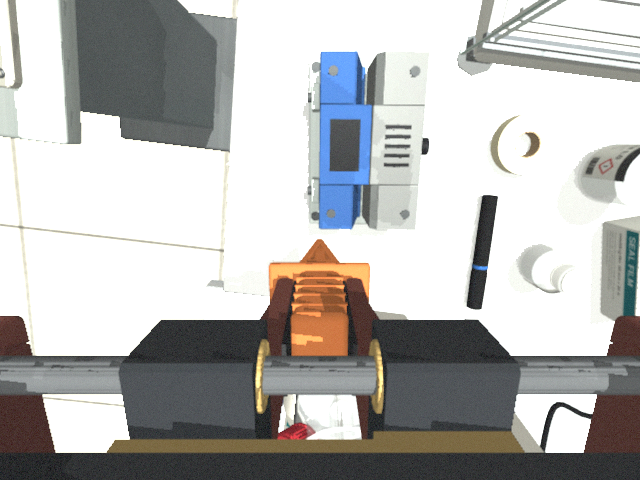

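The housing fills (319–427, 52–228), with the blue/grey seam at u≈371 in rows 105–185, and the two recesses are the dark gaps at each end. The orange wedge is held at about (320,270).

Run:
```python
from h import *
d=np.load('w2.npz');T=d['T'];im=d['pixels']
hsv=cv2.cvtColor(im,cv2.COLOR_RGB2HSV).astype(int)
b=(hsv[...,0]>100)&(hsv[...,0]<125)&(hsv[...,1]>120)
z=.082
out=[]
for r in list(range(56,100,6))+list(range(108,184,8))+list(range(190,226,6)):
    row=b[r,300:400]; q=np.where(row)[0]+300; out.append((r,q[0],q[-1]+1))
out=np.array(out,float)
mid=(out[:,0]>105)&(out[:,0]<185)
L=ray(d,np.c_[out[:,1],out[:,0]],z,T)[:,:2]; S=ray(d,np.c_[out[mid,2],out[mid,0]],z,T)[:,:2]
for n,P in(('outer',L),('seam',S)):
    p=np.polyfit(P[:,1],P[:,0],1);print(n,np.degrees(np.arctan(-p[0])),'x at y=-.12',np.polyval(p,-.12),'rms',np.std(P[:,0]-np.polyval(p,P[:,1])))
for r in(62,80,98,110,145,180,200,220): print(r,[int(v) for v in hsv[r,355:380,2]],)
V=hsv[...,2]
for u in (340,350,385,400): print(u,V[48:58,u],V[222:234,u])
print(V[80,405:435],V[200,405:435])
C=ray(d,[[340,52],[340,228],[400,53],[400,228],[427,60],[416,220]],z,T)[:,:2];print(C.round(4))
```

```text
outer 6.73397909679412 x at y=-.12 0.42406539326280784 rms 0.00025314827124781216
seam 6.575085106095998 x at y=-.12 0.4683524456608823 rms 0.00022509179598531598
62 [149, 136, 104, 75, 76, 99, 176, 229, 230, 231, 232, 231, 225, 225, 226, 216, 168, 73, 58, 53, 56, 75, 101, 100, 98]
80 [143, 131, 73, 72, 77, 76, 85, 103, 106, 97, 106, 121, 85, 58, 53, 54, 53, 53, 53, 54, 75, 97, 97, 98, 98]
98 [118, 80, 72, 75, 72, 74, 84, 104, 102, 112, 136, 95, 54, 56, 55, 56, 51, 53, 53, 77, 104, 99, 97, 98, 98]
110 [154, 154, 154, 156, 155, 153, 155, 154, 151, 155, 155, 155, 154, 153, 152, 148, 122, 74, 108, 139, 156, 156, 155, 157, 155]
145 [50, 51, 48, 49, 99, 152, 151, 155, 153, 152, 154, 153, 151, 151, 143, 109, 89, 136, 150, 153, 152, 146, 150, 150, 154]
180 [163, 164, 163, 165, 165, 167, 166, 165, 164, 164, 165, 163, 157, 134, 88, 124, 143, 147, 146, 146, 148, 150, 148, 142, 133]
200 [72, 70, 78, 82, 84, 98, 119, 91, 53, 51, 55, 56, 50, 55, 59, 85, 96, 96, 98, 96, 91, 92, 92, 115, 133]
220 [105, 137, 139, 138, 144, 143, 144, 146, 145, 128, 71, 54, 56, 57, 78, 97, 99, 100, 98, 98, 96, 99, 121, 144, 143]
340 [233 233 220 168 155 166 164 164 166 165] [139 139 143 138 141 149 156 206 233 234 233 235]
350 [233 234 225 188 152 166 164 163 166 165] [135 136 134 136 137 144 137 143 157 158 160 192]
385 [234 233 224 179 125 127 125 126 124 125] [138 142 142 143 142 144 144 145 148 159 160 191]
400 [233 234 234 211 157 157 155 158 160 154] [127 129 128 130 140 142 142 177 223 233 233 233]
[156 152 154 155 152 151 156 156 152 154 154 152 151 154 151 152 150 154
 154 148 154 153 195 232 227 214 219 234 234 233] [130 134 131 132 133 145 142 143 145 143 144 144 167 214 223 213 213 233
 234 234 233 232 234 234 234 233 234 233 234 233]
[[ 0.432  -0.0515]
 [ 0.4522 -0.1981]
 [ 0.481  -0.0462]
 [ 0.5075 -0.1913]
 [ 0.504  -0.0487]
 [ 0.5208 -0.1821]]
```

Emit:
move_arm(
  series=[
    [0,[22,11,0],[0,0,-0.3]],
    [0,[22,11,0],[0,0,0]],
    [0,[0,0,0],[0,0,0]],
    [0,[0,0,-25],[0,0,0]],
    [0,[0,0,-30],[0,0,0]],
    [0,[0,0,-20],[0,0,0]],
    [0,[0,0,0],[0,0,0]],
  ],
)

```text
t: 5.17
tool_pos: [0.4745, -0.1724, 0.1699]
eef_rot: [[-0.121, 0.993, -0.008], [0.993, 0.121, 0.003], [0.004, -0.007, -1.0]]
wrist_force: [-0.1, -0.0, -1.5]
opening: 0.249
gripper_force: 30.0
```

Run:
```python
from h import *
from workcell import bot,viewer
d,T=wrist(bot,viewer);s=bot.read_state();print(s['t'],s['tool_pos'],s['eef_rot'].round(3),s['wrist_force'])
np.savez('w3.npz',T=T,**d)
a=d['pixels'][:,200:460]
b=viewer.get_image('scene');c=cv2.resize(b['pixels'][170:300,260:420],None,fx=3,fy=3)
o=np.zeros((480,740,3),np.uint8);o[:,:260]=a;o[:390,260:]=c
cv2.imwrite('pics/w3.png',np.clip(o[:,:,::-1].astype(int)*1.6,0,255).astype(np.uint8))
```

```text
5.2167 [ 0.47577798 -0.17305755  0.17199363] [[-0.121  0.993 -0.005]
 [ 0.993  0.121  0.002]
 [ 0.003 -0.005 -1.   ]] [ 0.12285029 -0.30583015 -1.19217889]
```

View pics/w3.png

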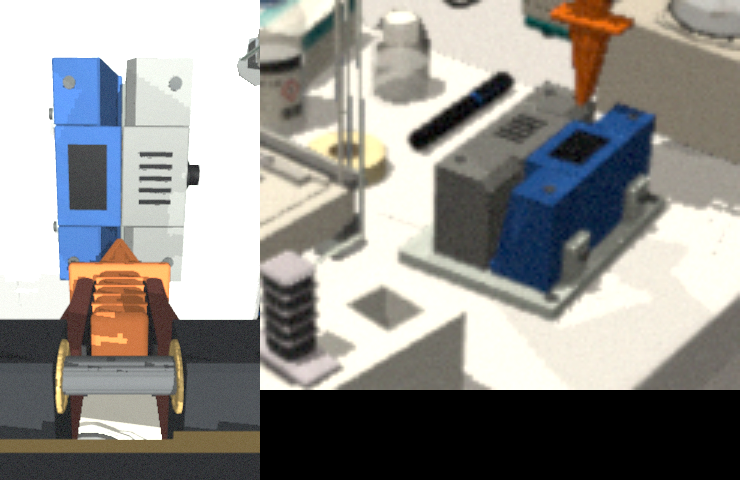

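The wedge tip sits at u≈320 in line with the seam at u≈321, and the scene crop shows it poised over the right recess.

Emit:
move_arm(
  series=[
    [0,[0,0,0],[0,0,0]],
    [0,[0,0,-15],[0,0,0]],
    [0,[0,0,-10],[0,0,0]],
    [0,[0,0,-5],[0,0,0]],
    [0,[0,0,-5],[0,0,0]],
    [0,[0,0,-3],[0,0,0]],
    [0,[0,0,0],[0,0,0]],
  ],
)

```text
t: 5.85
tool_pos: [0.4769, -0.1748, 0.1353]
eef_rot: [[-0.119, 0.993, -0.002], [0.993, 0.119, 0.0], [0.0, -0.001, -1.0]]
wrist_force: [-3.9, -0.8, -2.2]
opening: 0.245
gripper_force: 30.0
```

Emit:
move_arm(
  series=[
    [0,[0,0,-4],[0,0,0]],
    [0,[0,0,-4],[0,0,0]],
    [0,[0,0,-4],[0,0,0]],
    [0,[0,0,-4],[0,0,0]],
    [0,[0,0,0],[0,0,0]],
  ],
)

```text
t: 6.27
tool_pos: [0.4774, -0.1748, 0.1188]
eef_rot: [[-0.119, 0.993, -0.001], [0.993, 0.119, 0.0], [0.0, -0.001, -1.0]]
wrist_force: [-2.9, -1.5, -2.6]
opening: 0.251
gripper_force: 30.0
```

Emit:
move_arm(
  series=[
    [0,[0,0,-4],[0,0,0]],
    [0,[0,0,-4],[0,0,0]],
    [0,[0,0,-3],[0,0,0]],
    [0,[0,0,-2],[0,0,0]],
    [0,[0,0,0],[0,0,0]],
  ],
)

```text
t: 6.68
tool_pos: [0.4774, -0.1748, 0.1061]
eef_rot: [[-0.119, 0.993, -0.001], [0.993, 0.119, 0.0], [0.0, -0.001, -1.0]]
wrist_force: [-2.3, -0.1, -2.9]
opening: 0.25
gripper_force: 30.0
```

Emit:
move_arm(
  series=[
    [0,[0,0,-1],[0,0,0]],
    [0,[0,0,-1],[0,0,0]],
    [0,[0,0,0],[0,0,0]],
  ],
)

```text
t: 6.93
tool_pos: [0.4776, -0.1748, 0.1056]
eef_rot: [[-0.119, 0.993, -0.0], [0.993, 0.119, 0.0], [0.0, -0.0, -1.0]]
wrist_force: [-5.8, 0.7, 12.3]
opening: 0.251
gripper_force: 30.0
```

Emit:
move_arm(
  series=[
    [0,[0,0,5],[0,0,0]],
    [0,[0,0,15],[0,0,0]],
    [0,[0,0,30],[0,0,0]],
    [0,[0,0,30],[0,0,0]],
    [0,[0,0,0],[0,0,0]],
    [0,[-4,36,0],[0,0,0]],
    [0,[-4,36,0],[0,0,0]],
    [0,[-4,35,0],[0,0,0]],
    [0,[0,0,0],[0,0,0]],
    [0,[0,0,0],[0,0,0]],
  ],
)

```text
t: 7.77
tool_pos: [0.4661, -0.0664, 0.1846]
eef_rot: [[-0.122, 0.992, 0.002], [0.992, 0.122, 0.0], [-0.0, 0.002, -1.0]]
wrist_force: [0.9, -1.1, -1.2]
opening: 0.25
gripper_force: 30.0
```

Run:
```python
from h import *
from workcell import bot,viewer
s=bot.read_state();print(s['t'],s['tool_pos'],s['eef_rot'].round(3),s['wrist_force'])
b=viewer.get_image('scene');c=cv2.resize(b['pixels'][170:300,260:420],None,fx=3,fy=3,interpolation=cv2.INTER_CUBIC)
cv2.imwrite('pics/s4.png',np.clip(c[:,:,::-1].astype(int)*1.4,0,255).astype(np.uint8))
```

```text
7.7667 [ 0.46613251 -0.06637942  0.18463891] [[-0.122  0.992  0.002]
 [ 0.992  0.122  0.   ]
 [-0.     0.002 -1.   ]] [ 0.8782627  -1.08365895 -1.2066972 ]
```

View pics/s4.png

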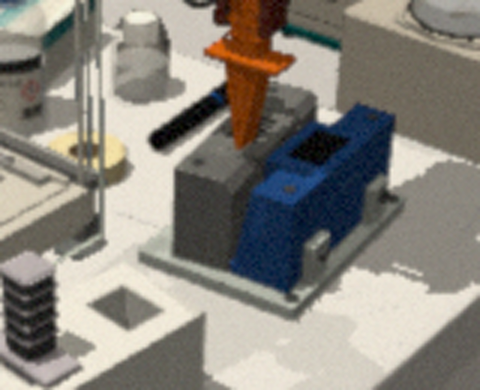

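The right end has been pried; the wedge is now over the left recess, with its tip about 19 mm above the housing.

Emit:
move_arm(
  series=[
    [0,[-1,-1,0],[0,0,0]],
    [0,[0,0,-15],[0,0,0]],
    [0,[0,0,-15],[0,0,0]],
    [0,[0,0,-10],[0,0,0]],
    [0,[0,0,-5],[0,0,0]],
    [0,[0,0,-4],[0,0,0]],
    [0,[0,0,0],[0,0,0]],
  ],
)

```text
t: 8.4
tool_pos: [0.4636, -0.0695, 0.1348]
eef_rot: [[-0.118, 0.993, -0.003], [0.993, 0.118, 0.0], [0.0, -0.003, -1.0]]
wrist_force: [-4.0, -1.3, -2.1]
opening: 0.25
gripper_force: 30.0
```

Emit:
move_arm(
  series=[
    [0,[1,0,-4],[0,0,0]],
    [0,[0,0,-4],[0,0,0]],
    [0,[0,0,-4],[0,0,0]],
    [0,[0,0,-4],[0,0,0]],
    [0,[0,0,0],[0,0,0]],
  ],
)

```text
t: 8.82
tool_pos: [0.4656, -0.0688, 0.119]
eef_rot: [[-0.119, 0.993, -0.0], [0.993, 0.119, 0.0], [0.0, -0.0, -1.0]]
wrist_force: [-2.1, -1.0, -1.8]
opening: 0.248
gripper_force: 30.0
```

Emit:
move_arm(
  series=[
    [0,[0,0,-4],[0,0,0]],
    [0,[0,0,-4],[0,0,0]],
    [0,[0,0,-3],[0,0,0]],
    [0,[0,0,-2],[0,0,0]],
    [0,[0,0,0],[0,0,0]],
  ],
)

```text
t: 9.23
tool_pos: [0.4654, -0.0688, 0.1062]
eef_rot: [[-0.119, 0.993, -0.001], [0.993, 0.119, 0.0], [0.0, -0.001, -1.0]]
wrist_force: [-3.3, -1.8, -0.7]
opening: 0.25
gripper_force: 30.0
```

Seat the shoulder, then withdraw.

Emit:
move_arm(
  series=[
    [0,[0,0,-1],[0,0,0]],
    [0,[0,0,-1],[0,0,0]],
    [0,[0,0,0],[0,0,0]],
  ],
)

```text
t: 9.48
tool_pos: [0.4656, -0.0689, 0.1055]
eef_rot: [[-0.119, 0.993, -0.0], [0.993, 0.119, 0.0], [0.0, -0.0, -1.0]]
wrist_force: [-7.5, 0.3, 13.0]
opening: 0.247
gripper_force: 30.0
```

Emit:
move_arm(
  series=[
    [0,[0,0,5],[0,0,0]],
    [0,[0,0,15],[0,0,0]],
    [0,[0,0,30],[0,0,0]],
    [0,[0,0,35],[0,0,0]],
    [0,[0,0,35],[0,0,0]],
    [0,[0,0,25],[0,0,0]],
    [0,[-10,-32,0],[0,0,0]],
    [0,[-10,-32,0],[0,0,0]],
    [0,[-10,-32,0],[0,0,0]],
    [0,[0,-32,0],[0,0,0]],
  ],
)

```text
t: 10.32
tool_pos: [0.4351, -0.1981, 0.2505]
eef_rot: [[-0.12, 0.993, 0.002], [0.993, 0.12, -0.001], [-0.001, 0.002, -1.0]]
wrist_force: [0.9, 0.3, -1.4]
opening: 0.251
gripper_force: 30.0
```

Emit:
move_arm(
  series=[
    [0,[0,0,0],[0,0,0]],
    [0,[0,0,0],[0,0,0]],
  ],
)

```text
t: 10.48
tool_pos: [0.4364, -0.1985, 0.2502]
eef_rot: [[-0.116, 0.993, 0.003], [0.993, 0.116, -0.001], [-0.001, 0.002, -1.0]]
wrist_force: [-0.0, -0.1, -1.3]
opening: 0.249
gripper_force: 30.0
```

Run:
```python
from h import *
from workcell import bot,viewer
d,T=wrist(bot,viewer);s=bot.read_state();print(s['t'],s['tool_pos'],s['eef_rot'].round(3),s['wrist_force'])
np.savez('w5.npz',T=T,**d)
cv2.imwrite('pics/w5.png',np.clip(cv2.resize(d['pixels'][20:320,180:480],None,fx=2,fy=2)[:,:,::-1].astype(int)*1.6,0,255).astype(np.uint8))
```

```text
10.5333 [ 0.43621176 -0.19739346  0.24993882] [[-0.117  0.993  0.002]
 [ 0.993  0.117 -0.   ]
 [-0.     0.002 -1.   ]] [ 0.15514324  0.23273108 -0.48277138]
```

View pics/w5.png

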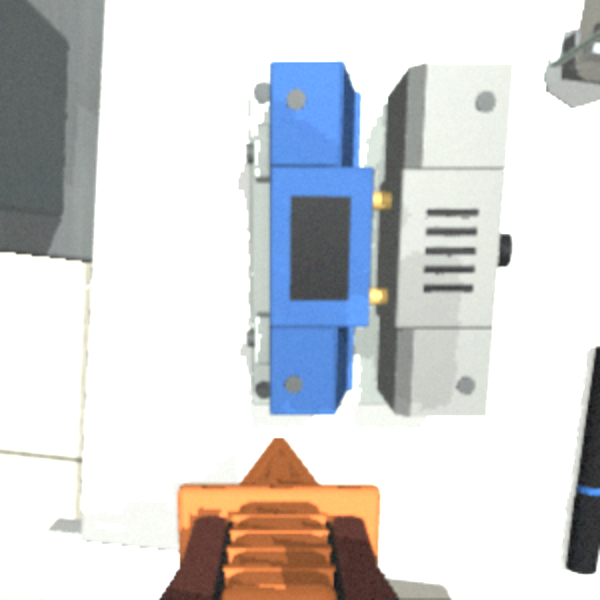

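The cover now stands off the blue half with an even gap of about 13 px (roughly 12 mm) at both ends and is parallel. Next I return the wedge.

Emit:
move_arm(
  series=[
    [0,[-1,32,0],[0,0,-1.5]],
    [0,[-1,36,0],[0,0,-1.5]],
    [0,[0,36,0],[0,0,-1.5]],
    [0,[0,36,0],[0,0,-1.5]],
    [0,[0,36,0],[0,0,-1.5]],
    [0,[0,36,0],[0,0,-1.5]],
    [0,[0,36,0],[0,0,-1.5]],
    [0,[0,36,0],[0,0,-1.2]],
    [0,[0,0,0],[0,0,0]],
    [0,[0,0,0],[0,0,0]],
  ],
)

```text
t: 11.37
tool_pos: [0.4333, 0.0898, 0.2498]
eef_rot: [[0.079, 0.997, 0.001], [0.997, -0.079, 0.0], [0.0, 0.001, -1.0]]
wrist_force: [-0.5, -0.1, -1.3]
opening: 0.248
gripper_force: 30.0
```

Emit:
move_arm(
  series=[
    [0,[0,0,0],[0,0,0]],
    [0,[0,0,0],[0,0,0]],
  ],
)

```text
t: 11.53
tool_pos: [0.4335, 0.0868, 0.2496]
eef_rot: [[0.085, 0.996, 0.0], [0.996, -0.085, -0.0], [-0.0, 0.0, -1.0]]
wrist_force: [-0.2, -0.1, -0.3]
opening: 0.246
gripper_force: 30.0
```

Aligned with the grasp pose. Lower by about 155 mm to TCP z ≈ 0.094.

Emit:
move_arm(
  series=[
    [0,[0,0,-30],[0,0,0]],
    [0,[0,0,-35],[0,0,0]],
    [0,[0,0,-25],[0,0,0]],
    [0,[0,0,-20],[0,0,0]],
    [0,[0,0,-20],[0,0,0]],
    [0,[0,0,-12],[0,0,0]],
    [0,[0,0,-8],[0,0,0]],
    [0,[0,0,-5],[0,0,0]],
    [0,[0,0,0],[0,0,0]],
  ],
)

```text
t: 12.28
tool_pos: [0.4338, 0.0864, 0.0943]
eef_rot: [[0.086, 0.996, -0.0], [0.996, -0.086, -0.0], [-0.0, -0.0, -1.0]]
wrist_force: [0.2, 0.1, -1.8]
opening: 0.25
gripper_force: 30.0
```

Emit:
move_arm(
  series=[
    [0,[0,0,-0.5],[0,0,0]],
    [0.6,[0,0,0],[0,0,0]],
    [0.6,[0,0,0],[0,0,0]],
    [0.6,[0,0,0],[0,0,0]],
    [0.6,[0,0,0],[0,0,0]],
    [0.6,[0,0,0],[0,0,0]],
    [0.6,[0,0,0],[0,0,0]],
  ],
)

```text
t: 12.87
tool_pos: [0.4338, 0.0872, 0.0944]
eef_rot: [[0.084, 0.996, 0.0], [0.996, -0.084, 0.0], [0.0, 0.0, -1.0]]
wrist_force: [0.3, 0.8, -0.6]
opening: 0.6
gripper_force: 0.0
```

Emit:
move_arm(
  series=[
    [0.6,[0,0,15],[0,0,0]],
    [0.6,[0,0,30],[0,0,0]],
    [0.6,[0,0,35],[0,0,0]],
    [0.6,[0,0,35],[0,0,0]],
    [0.6,[0,0,35],[0,0,0]],
    [0.6,[-15,17,10],[0,0,0]],
    [0.6,[0,0,0],[0,0,0]],
    [0.6,[0,0,0],[0,0,0]],
  ],
)

```text
t: 13.53
tool_pos: [0.4186, 0.1044, 0.2546]
eef_rot: [[0.083, 0.997, 0.002], [0.997, -0.083, 0.0], [0.0, 0.002, -1.0]]
wrist_force: [0.4, -0.3, -0.5]
opening: 0.601
gripper_force: 0.0
```

Run:
```python
from h import *
from workcell import bot,viewer
d,T=wrist(bot,viewer);s=bot.read_state();print(s['t'],s['tool_pos'],s['wrist_force'],s['opening'])
c=viewer.get_image('scene')['pixels'][170:340,220:400]
o=np.hstack([cv2.resize(d['pixels'][100:300,240:440],(400,400)),cv2.resize(c,(400,400))])
cv2.imwrite('pics/w6.png',np.clip(o[:,:,::-1].astype(int)*1.4,0,255).astype(np.uint8))
```

```text
13.5833 [0.41829848 0.10400595 0.25369428] [-0.48940768 -0.70871973 -0.62489764] 0.6021193334999092
```

View pics/w6.png

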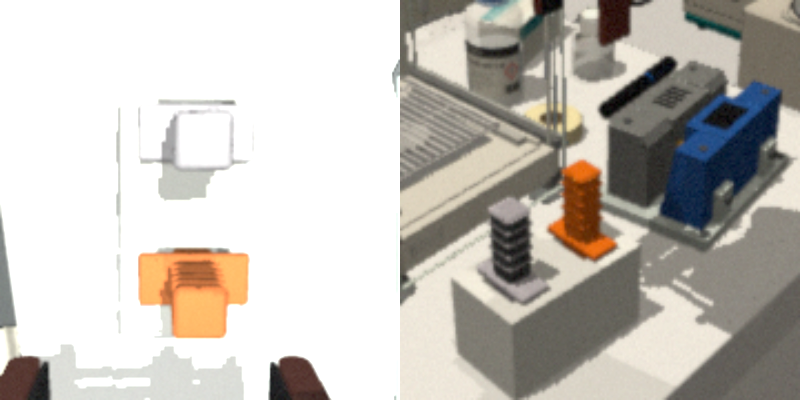

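The orange wedge stands upright with its shoulder on the stand, at (193,278) left and (582,215) right. The steel wedge is undisturbed at (195,135), and the cover is open and parallel.

```bash
python3 -c "
from workcell import bot
print(bot.close_job())"
```

```text
the job is handed in; nothing more can be done
None
```

I pried both ends of the housing: the cover stands evenly off the blue half and parallel to it, the orange wedge is back and released in its slot, and the steel wedge was left alone. I handed the job in at about 13.6 s, and the judge returned no verdict.

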